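# Slide a returned carton past the sprung flap

## Task

Push the blue sprung flap of the returns unit open with one finger and, while that finger keeps it open, push the orange-banded carton along the deck and through the mouth with the other finger so that it drops into the bin; then let the flap swing shut behind it. Do not let the flap press on the carton, never pick the carton up, and leave the other containers standing where they are.

Things in the scene. Friction and masses are not known exactly. Their poses are not given: they have to be found in the camera images.
- returns_unit: White returns unit fixed to the counter, 380 mm long (x), 206 wide (y). Origin: on the counter under the middle of its mouth. +x: push direction, from deck through mouth into bin; +y: left when looking that way. Steel deck, top at z = 100 mm, x -190 to 0, y -100 to 100 mm, with 5 mm high, 4 mm wide kerbs on its side edges. The blue flap stands across the mouth.
- flap (a joint): Blue flap, rad: 0 = shut, grows as pushed to the unit's +x, stop 1.45. Panel 160 mm wide, 6 thick, z 105 to 155 mm (5 to 55 above the deck), swings like a gate on an upright hinge at its left (+y) end; shut, it spans y +82 to -78 mm, near face at x = 1 mm. A spring shuts it when let go: 0.30 N m shut, 0.36 at 1 rad (6 to 7 N at 50 mm from the hinge).
- deck_end (a point): Middle of the deck's end at the mouth (unit x = 0, y = 0, z = 100 mm); beyond it a drop of 92 mm into the bin. Mouth 176 mm wide between two dark jambs (12 mm square, 58 mm high above the deck, at x = 4, y = +94 and -94 mm). No lintel: fingers can pass through the mouth from above.
- bin_floor (a point): Centre of the bin's floor, at unit x = 90, y = 0, z = 8 mm. The bin is open at the top: inner x 0 to 180 mm, inner y -93 to +93 mm, walls up to z = 155 mm.
- flap_hinge (a point): Point on the flap's upright hinge axis, 130 mm above the counter, at x = 4, y = +85 mm of the unit. A finger pushing the flap on the hinge side of the carton keeps the rest of the flap well ahead of the carton.
- flap_free_end (a point): Middle of the flap's free end (moves with the flap), 163 mm from the hinge axis, 130 mm above the counter.
- carton: Returned medicine carton: white with orange band, 38 mm (its x) by 48 (y), 36 high, rigid, 50 to 100 g, loose on the deck, its x within 0.25 rad of the push direction. Starts 80 to 115 mm before the mouth, 5 to 45 mm right (-y) of its middle. Origin: centre of its underside. Slides without tipping if pushed in its lower two thirds.
- amber_jar: Bystander: amber jar with black cap, 44 mm across, 75 mm high, standing on the counter beside the unit. Origin: centre of its underside.
- white_jar: Bystander: white jar with green cap, 48 mm across, 70 mm high, standing on the counter beside the unit. Origin: centre of its underside.
- green_carton: Bystander: white carton with green band, 45 x 45 mm, 80 mm high, standing on the counter beside the unit. Origin: centre of its underside.
Not all that is in view belongs to the job. Of the things like the carton, leave any that is red; of the rest the larger one is meant.

How it is judged:
By the outcome, as a careful person would: the job done as asked, in the order asked, and still so for the second after the job is handed in, with the robot touching nothing.
It also fails if it takes over 43 s, if anything falls off the work surface, if the arm or the gripper's body presses on something with over 40 N, if the wrist force passes 120 N, or if a joint passes its speed limit or range.

## Robot

A 7-joint arm with a two-finger parallel gripper is mounted at the origin on the work surface. World frame = base frame: x ahead of the robot, y to its left, z up, the work surface at z = 0. Lengths are in m, angles in degrees, forces in N, time in s.
With the tool pointing down it reaches from about 0.425 to 0.875 m from the base axis. Payload 4.7 kg.
Tool frame: the origin (TCP) lies at the very end of the fingers, on their centre line; the grasp point (between the pads) lies 19 mm behind it; z points along the fingers, y is the line along which they close (so a half turn about z gives the same grasp; the last joint's range is limited). The gripper opens to 87 mm and grips with 3 to 60 N. Pads are 19 mm wide; open, the fingers measure 117 mm over their backs; the gripper's body (75 mm by 190 mm) begins 51 mm behind the grasp point.
Start: joints at [75.579, 18.392, -4.016, 83.108, 1.295, 78.541, -3.26], TCP at [0.171, -0.627, 0.223] pointing down, gripper open.
Joint ranges: [-163.93, 163.93], [-17.29, 119.83], [-79.2, 71.16], [3.27, 140.29], [-89.18, 269.18], [5.43, 117.66], [-154.24, 154.24]. Speed limits (degrees/s): [147.25, 147.25, 180, 180, 180, 180, 180].

## Interface

Orientations are given as [roll, pitch, yaw] about the fixed x, y, z axes, in that order (R = Rz(yaw) Ry(pitch) Rx(roll)).
In Python, from cell import get_obs, read_camera, sign_off, silhouettes gives the robot as it stands.
- The arm moves only by the tool play_rows, never from a script. Its argument "steps" is a list that holds one entry, the list of rows, each a list of 7 numbers: the shift along the tool's x, y, z in m, then the turn, a rotation vector about the tool's x, y, z in rad, then the finger opening in m, from 0 to 0.087. A call has 1 to 12 rows; each row shifts and turns the commanded pose from where the row before left it, along the tool's axes as they then stand; what a row does not reach is not made up. A row lasts 1/10 s, in which the tool goes at most 50 mm and 8.59 degrees, less where a joint would pass 70% of its speed; a pose out of reach is approached as far as the arm can. A call is refused whole if a number of a shift passes 0.05 or a number of a turn 0.15, either way. A call with a gripper value outside its range is refused whole. The fingers move at their own pace and stop on an object; "force" is the grip in N (left out, the last holds). Time passes only in rows, so rows that do not move let the fingers close. It gives the time, the measured TCP pose, the force, the opening and the grip force at its end, in the units of the state.
- get_obs(): the state, without advancing time (a new reading comes with each control period).
- read_camera(name): name is "scene" or "side" or "wrist"; returns a dict with "frame" (480x640x3 uint8, red, green, blue), "intrinsics" (3x3 intrinsics, pixels), "k1" (the pictures are not rectified: a ray, as slopes to the right and down, at radius r is drawn at 1 + k1 r^2 times it, then the intrinsics apply), "view" (4x4, takes a point from world to camera coordinates). Camera axes: x right, y up, looking along -z (the intrinsics and any distortion apply to the point x, -y, -z); pixel columns grow to the right and rows downward; lengths in m; the calibration is good to about 2 mm. A picture is of the moment at which its call begins. There is no depth.
- sign_off(): hands the job in; it is judged then, once.
Trained networks look in the newest picture that a camera, given by its name, has taken for a name from the list of things; names that differ only in an ending like _2 or _b are one class to them, and where a whole thing is asked for, a point or a joint stands for the part that bears it (a point fixed in the world has none). Each returns a list of dicts, best first, with "p" (0 to 1); they miss things now and then, are a little off and sometimes report something else, mostly with a low value. They report only what shows in the picture. A call takes as long as a camera call. They do not tell look-alikes from the thing itself.
- silhouettes(camera, name): "pixels" (480x640 bool, what is visible of it) and "extent" ([left, top, right, bottom] in pixels, round what is visible of it).
The state is a dict: "time_s": time; "qpos": joint angles; "joint_velocities": joint speeds; "effort": joint torques, N m; "tool_pos": TCP position; "tool_rot": TCP orientation; "force": force on the tool from outside, world axes, zero at the start; "wrist_torque": the same for the moment, N m; "grip_width": finger opening in m; "grasp_force": force on a finger pad.
Only numpy, scipy, OpenCV 4.12 (cv2) and the standard library are available. Lean on these libraries where they do the work, as an engineer would, in place of code of your own. Each camera call takes 0.05 s, during which the arm holds its last target. There are 200 camera calls.

## Working session

There is one attempt and no reset: what is moved stays moved. The work goes in short steps, Python scripts to look and compute and a tool call to move; the robot and the scene stay as the last step left them, time stands still between calls to the robot, and variables do not carry over. Pictures are saved under pics/ and viewed, at most 10 in all, crops included, and the job is handed in when it is done.

Besides the shell and the picture viewer there is one more tool, called after "Call:" by a JSON object that holds its "fn" and its "kwargs", one argument or row to a line. play_rows: Moves the arm, as the interface text tells. Its arguments: {"type":"object","properties":{"steps":{"type":"array","items":{"type":"array","items":{"type":"array","items":{"type":"number"}}}},"force":{"type":"number"}},"required":["steps"]}

```bash
ls; mkdir -p pics; cat > h.py <<'E'
import numpy as np, cv2
from cell import get_obs, read_camera, sign_off, silhouettes
def snap(n,fn=None):
    c=read_camera(n)
    if fn: cv2.imwrite('pics/'+fn,cv2.cvtColor(c['frame'],cv2.COLOR_RGB2BGR))
    return c
def ray(c,uv):
    K=np.array(c['intrinsics']);V=np.array(c['view']);k=c['k1']
    d=np.array([(uv[0]-K[0,2])/K[0,0],(uv[1]-K[1,2])/K[1,1]]);s=d.copy()
    for _ in range(20): s=d/(1+k*(s@s))
    w=V[:3,:3].T@np.array([s[0],-s[1],-1]); o=-V[:3,:3].T@V[:3,3]
    return o,w
def onz(c,uv,z):
    o,w=ray(c,uv); return o+w*(z-o[2])/w[2]
def proj(c,p):
    K=np.array(c['intrinsics']);V=np.array(c['view']);q=V[:3,:3]@np.array(p)+V[:3,3]
    s=np.array([q[0],-q[1]])/-q[2]; s=s*(1+c['k1']*(s@s)); return s*[K[0,0],K[1,1]]+[K[0,2],K[1,2]]
E
python3 - <<'E'
from h import *
np.set_printoptions(precision=3,suppress=True)
ims=[]
for n in ['scene','side']:
    c=snap(n,n+'0.png')
    print(n,c['k1'],-np.array(c['view'])[:3,:3].T@np.array(c['view'])[:3,3])
    for t in ['returns_unit','flap','carton','amber_jar','white_jar','green_carton']:
        for s in silhouettes(n,t)[:4]:
            m=s['pixels'];ys,xs=np.nonzero(m)
            print(t,round(s['p'],2),s['extent'],xs.mean().round(),ys.mean().round(),m.sum())
print(get_obs())
E
```

```text
pics
scene -0.1431797001107576 [ 1.02  -0.129  0.861]
returns_unit 0.56 [187.0, 187.8, 350.3, 433.1] 261.0 318.0 31479
flap 0.61 [209.1, 267.3, 313.7, 302.2] 262.0 283.0 2038
carton 0.94 [231.3, 221.7, 265.4, 258.0] 248.0 239.0 1046
carton 0.85 [130.2, 226.3, 162.2, 266.3] 147.0 246.0 774
carton 0.6 [208.9, 189.0, 220.0, 200.3] 217.0 194.0 97
amber_jar 0.6 [142.9, 336.6, 180.9, 376.0] 162.0 356.0 943
white_jar 0.69 [335.3, 245.4, 365.6, 288.9] 350.0 265.0 980
green_carton 0.85 [141.4, 281.3, 186.0, 331.0] 165.0 306.0 1350
side 0.03454477836781312 [0.231 0.639 0.646]
returns_unit 0.64 [206.2, 135.6, 448.6, 339.9] 324.0 232.0 27045
flap 0.57 [294.0, 170.2, 353.6, 228.2] 324.0 200.0 1611
carton 0.86 [447.6, 287.5, 478.0, 312.8] 462.0 298.0 497
carton 0.84 [446.3, 224.3, 472.7, 255.2] 457.0 240.0 594
carton 0.79 [353.3, 205.3, 382.3, 241.7] 368.0 223.0 880
amber_jar 0.63 [359.3, 178.2, 370.2, 193.5] 364.0 186.0 39
amber_jar 0.5 [207.9, 138.0, 450.3, 336.7] 324.0 232.0 26978
white_jar 0.93 [274.3, 278.1, 306.5, 328.1] 290.0 303.0 1270
green_carton 0.63 [376.0, 187.6, 403.7, 208.7] 392.0 197.0 375
{'time_s': 0.7, 'qpos': array([75.578, 18.389, -4.017, 83.108,  1.295, 78.542, -3.26 ]), 'joint_velocities': array([ 0.029,  0.051, -0.002,  0.127, -0.081,  0.052,  0.013]), 'effort': array([ -0.   , -49.094,  -0.403, -31.27 ,  -0.064,   0.034,   0.   ]), 'tool_pos': array([ 0.171, -0.627,  0.223]), 'tool_rot': array([179.994,   0.002,  15.232]), 'force': array([-0.047,  0.143,  0.824]), 'wrist_torque': array([-0.016, -0.027,  0.003]), 'grasp_force': 0.0, 'grip_width': 0.08711786841818382}
```

View pics/scene0.png

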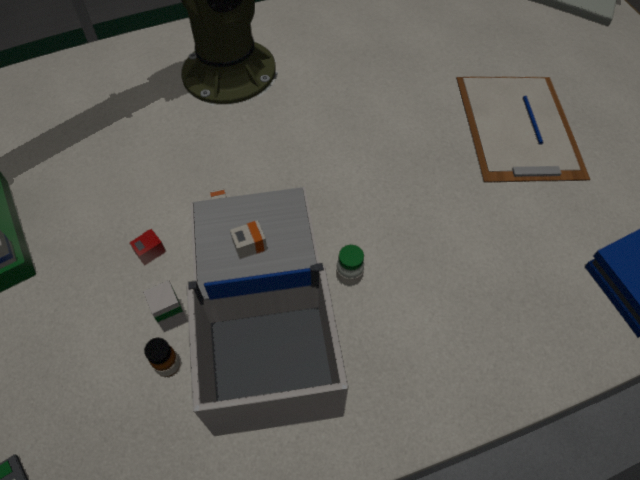

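View pics/side0.png

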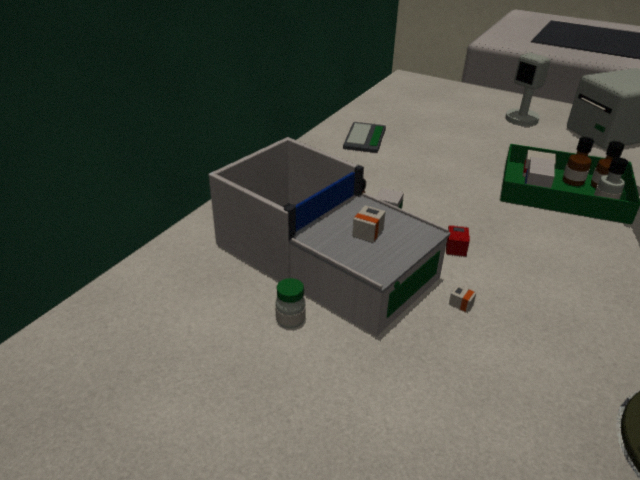

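Three carton-like things: the one on the deck (scene 248,239 / side 368,223), a red one on the counter (scene 147,246), and a small orange-banded one on the counter (scene 217,194 / side 462,298). The deck one fits: it isn't red and is the larger of the other two. I'll confirm that in an enlarged crop and also read off the unit's corners.

```bash
python3 - <<'E'
import cv2
a=cv2.imread('pics/scene0.png')[178:438,120:380]; b=cv2.imread('pics/side0.png')[128:348,195:485]
cv2.imwrite('pics/a1.png',cv2.convertScaleAbs(cv2.resize(a,None,fx=2.3,fy=2.3,interpolation=2),alpha=1.4)); cv2.imwrite('pics/b1.png',cv2.convertScaleAbs(cv2.resize(b,None,fx=2.5,fy=2.5,interpolation=2),alpha=1.4))
E
```

```text
(no output)
```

View pics/a1.png

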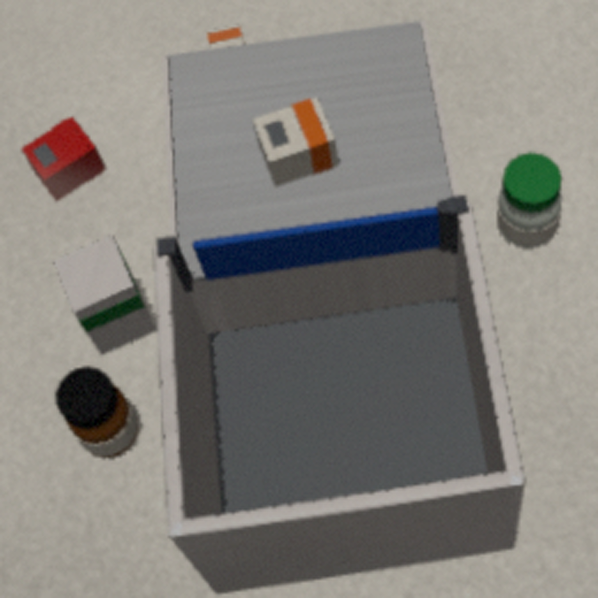

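View pics/b1.png

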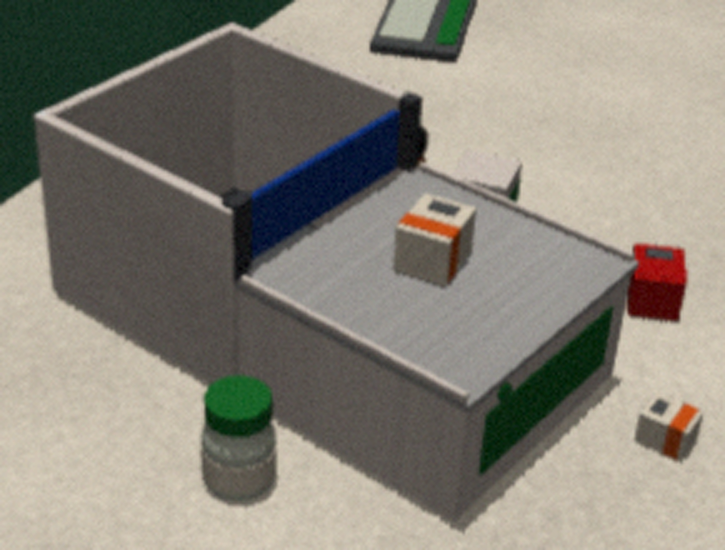

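```bash
cat > fit.py <<'E'
from h import *
from scipy.optimize import least_squares
np.set_printoptions(precision=4,suppress=True)
cs,cd=snap('scene'),snap('side')
A=lambda x,y:(120+(x+.5)/2.3-.5,178+(y+.5)/2.3-.5); B=lambda x,y:(195+(x+.5)/2.5-.5,128+(y+.5)/2.5-.5)
U=[(cs,A(171,533),(190,-103,155)),(cs,A(523,482),(190,103,155)),(cs,A(168,56),(-190,-102,104)),(cs,A(423,23),(-190,102,104)),
(cs,A(220,590),(190,-103,0)),(cs,A(515,547),(190,103,0)),(cs,A(453,205),(4,94,158)),(cs,A(167,247),(4,-94,158)),
(cd,B(40,116),(190,103,155)),(cd,B(232,26),(190,-103,155)),(cd,B(468,403),(-190,102,104)),(cd,B(636,263),(-190,-102,104)),
(cd,B(462,528),(-190,103,0)),(cd,B(618,380),(-190,-103,0)),(cd,B(57,295),(190,103,0)),(cd,B(236,197),(4,94,158)),(cd,B(409,99),(4,-94,158))]
C=[(cs,A(253,122),(-19,-24,36)),(cs,A(316,97),(-19,24,36)),(cs,A(335,143),(19,24,36)),(cs,A(278,184),(19,-24,0)),(cs,A(332,167),(19,24,0)),
(cd,B(432,193),(19,-24,36)),(cd,B(476,205),(-19,-24,36)),(cd,B(396,262),(19,24,0)),(cd,B(446,284),(-19,24,0)),(cd,B(472,245),(-19,-24,0))]
def fit(P,x0):
    def f(q):
        c,s=np.cos(q[3]),np.sin(q[3]);r=[]
        for cam,uv,p in P:
            p=np.array(p)/1000; r+=list(proj(cam,[q[0]+c*p[0]-s*p[1],q[1]+s*p[0]+c*p[1],q[2]+p[2]])-uv)
        return np.array(r)
    o=least_squares(f,x0,loss='soft_l1'); print(o.x,np.degrees(o.x[3]));print(f(o.x).reshape(-1,2).round(1).tolist()); return o.x
u=fit(U,[.6,-.15,0,0]); k=fit(C,[.5,-.15,.1,0])
c,s=np.cos(u[3]),np.sin(u[3]);R=np.array([[c,-s],[s,c]])
print('carton in unit',R.T@(k[:2]-u[:2])*1000,np.degrees(k[3]-u[3]))
np.save('u.npy',u)
E
python3 fit.py
```

```text
[ 0.6287 -0.0931 -0.0033 -0.1715] -9.824582769968021
[[-2.2, 1.4], [-0.1, -0.4], [-5.4, -1.6], [-0.2, -3.3], [-3.1, 1.6], [-1.1, -0.3], [0.5, -1.2], [-1.9, -1.0], [-3.6, 1.4], [-1.3, -0.0], [-0.4, 1.6], [1.1, -1.3], [-3.9, 1.9], [-0.4, -1.3], [-2.8, 0.3], [-1.1, 3.5], [-0.2, 1.1]]
[ 0.5456 -0.0861  0.1013 -0.0222] -1.273284764328343
[[-2.4, -3.7], [-0.7, -0.6], [-2.8, -1.5], [-4.8, 0.4], [0.4, -0.2], [-2.8, -1.4], [-0.3, 0.5], [-3.1, 1.9], [-3.0, 0.3], [-0.6, 2.2]]
carton in unit [-83.0959  -7.295 ] 8.55129800563968
```

The crop confirms it: the white carton with the orange band on the deck (scene 248,239) is the target. The same-coloured one on the counter at (217,194) is smaller. 

Plan: line the fingers up along the push direction, with the rear finger behind the carton and the front finger at the flap. First I'll go above the deck for a closer look with the wrist camera.

```bash
cat > rows.py <<'E'
from h import *
from scipy.spatial.transform import Rotation as Ro
def rows(pos,yaw,n,op=.087):
    o=get_obs(); p=np.array(o['tool_pos']); y0=o['tool_rot'][2]; d=(np.array(pos)-p)/n; dy=(yaw-y0)/n
    out=[]
    for i in range(n):
        R=Ro.from_euler('xyz',[180,0,y0+dy*i],degrees=True)
        out.append([round(float(v),4) for v in R.inv().apply(d)]+[0,0,round(float(-np.radians(dy)),4),op])
    return out
E
python3 -c "
from rows import *
for r in rows([.50,-.09,.32],89,24): print(r)"
```

```text
[0.0191, -0.018, -0.0041, 0, 0, -0.0536, 0.087]
[0.0201, -0.0169, -0.0041, 0, 0, -0.0536, 0.087]
[0.0209, -0.0158, -0.0041, 0, 0, -0.0536, 0.087]
[0.0218, -0.0147, -0.0041, 0, 0, -0.0536, 0.087]
[0.0225, -0.0135, -0.0041, 0, 0, -0.0536, 0.087]
[0.0232, -0.0123, -0.0041, 0, 0, -0.0536, 0.087]
[0.0238, -0.011, -0.0041, 0, 0, -0.0536, 0.087]
[0.0244, -0.0097, -0.0041, 0, 0, -0.0536, 0.087]
[0.0249, -0.0084, -0.0041, 0, 0, -0.0536, 0.087]
[0.0253, -0.0071, -0.0041, 0, 0, -0.0536, 0.087]
[0.0256, -0.0057, -0.0041, 0, 0, -0.0536, 0.087]
[0.0259, -0.0043, -0.0041, 0, 0, -0.0536, 0.087]
[0.0261, -0.0029, -0.0041, 0, 0, -0.0536, 0.087]
[0.0262, -0.0015, -0.0041, 0, 0, -0.0536, 0.087]
[0.0263, -0.0001, -0.0041, 0, 0, -0.0536, 0.087]
[0.0262, 0.0013, -0.0041, 0, 0, -0.0536, 0.087]
[0.0261, 0.0027, -0.0041, 0, 0, -0.0536, 0.087]
[0.0259, 0.0041, -0.0041, 0, 0, -0.0536, 0.087]
[0.0257, 0.0055, -0.0041, 0, 0, -0.0536, 0.087]
[0.0253, 0.0069, -0.0041, 0, 0, -0.0536, 0.087]
[0.0249, 0.0082, -0.0041, 0, 0, -0.0536, 0.087]
[0.0245, 0.0095, -0.0041, 0, 0, -0.0536, 0.087]
[0.0239, 0.0108, -0.0041, 0, 0, -0.0536, 0.087]
[0.0233, 0.0121, -0.0041, 0, 0, -0.0536, 0.087]
```

Call:
{"fn": "play_rows", "kwargs": {
  "steps": [
    [[0.019, -0.018, -0.004, 0, 0, -0.054, 0.087], [0.02, -0.017, -0.004, 0, 0, -0.054, 0.087], [0.021, -0.016, -0.004, 0, 0, -0.054, 0.087], [0.022, -0.015, -0.004, 0, 0, -0.054, 0.087], [0.0225, -0.0135, -0.004, 0, 0, -0.054, 0.087], [0.023, -0.012, -0.004, 0, 0, -0.054, 0.087], [0.024, -0.011, -0.004, 0, 0, -0.054, 0.087], [0.0245, -0.01, -0.004, 0, 0, -0.054, 0.087], [0.025, -0.0085, -0.004, 0, 0, -0.054, 0.087], [0.025, -0.007, -0.004, 0, 0, -0.054, 0.087], [0.0255, -0.006, -0.004, 0, 0, -0.054, 0.087], [0.026, -0.004, -0.004, 0, 0, -0.054, 0.087]]
  ]
}}

```text
time_s: 2.0
tool_pos: [0.3357, -0.3559, 0.2709]
tool_rot: [180.0, 0.0, 52.6]
force: [0.6, 0.2, -0.2]
grip_width: 0.0872
grasp_force: 0.0
```

Call:
{"fn": "play_rows", "kwargs": {
  "steps": [
    [[0.026, -0.003, -0.004, 0, 0, -0.054, 0.087], [0.026, -0.0015, -0.004, 0, 0, -0.054, 0.087], [0.026, 0, -0.004, 0, 0, -0.054, 0.087], [0.026, 0.001, -0.004, 0, 0, -0.054, 0.087], [0.026, 0.003, -0.004, 0, 0, -0.054, 0.087], [0.026, 0.004, -0.004, 0, 0, -0.054, 0.087], [0.026, 0.0055, -0.004, 0, 0, -0.054, 0.087], [0.025, 0.007, -0.004, 0, 0, -0.054, 0.087], [0.025, 0.008, -0.004, 0, 0, -0.054, 0.087], [0.0245, 0.0095, -0.004, 0, 0, -0.054, 0.087], [0.024, 0.011, -0.004, 0, 0, -0.054, 0.087], [0, 0, 0, 0, 0, 0, 0.087]]
  ]
}}

```text
time_s: 3.2
tool_pos: [0.4862, -0.106, 0.3153]
tool_rot: [179.9, -0.1, 87.0]
force: [0.0, 0.2, -0.2]
grip_width: 0.0866
grasp_force: 0.0
```

```bash
python3 - <<'E'
from h import *
c=snap('wrist','w1.png'); print(c['k1'],c['intrinsics'],c['view'])
for t in ['flap','carton']:
    for s in silhouettes('wrist',t)[:3]: print(t,s['p'],s['extent'])
o=get_obs();print(o['tool_pos'],o['tool_rot'],o['time_s'])
E
```

```text
-0.02649189108391863 [[349.8115222    0.         318.1596271 ]
 [  0.         349.8115222  240.92347022]
 [  0.           0.           1.        ]] [[ 0.99855873 -0.05364351  0.00168663 -0.49118136]
 [ 0.05210578  0.96144466 -0.27001693  0.13372408]
 [ 0.01286305  0.26971565  0.9628541  -0.45740177]
 [ 0.          0.          0.          1.        ]]
flap 0.83 [435.7, 104.0, 503.2, 279.4]
carton 0.97 [349.7, 169.3, 393.1, 221.1]
carton 0.88 [266.3, 284.0, 309.2, 316.5]
carton 0.61 [217.4, 193.3, 252.7, 221.0]
[ 0.4838396  -0.11132393  0.31435186] [-1.79960106e+02  1.68666296e-02  8.64169175e+01] 3.35
```

View pics/w1.png

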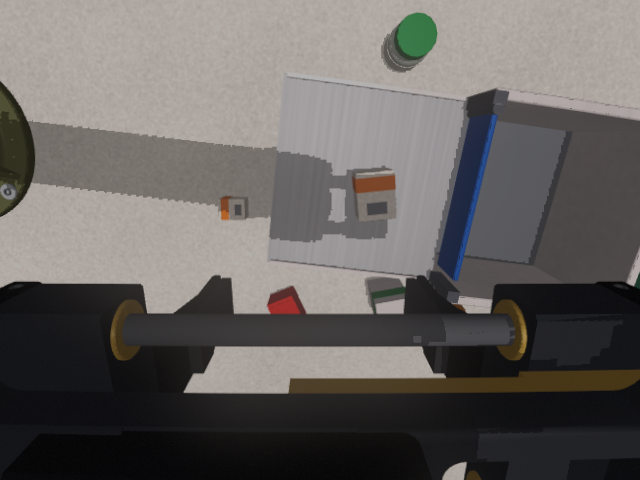

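```bash
python3 - <<'E'
import cv2
a=cv2.imread('pics/w1.png')[65:305,260:520]
cv2.imwrite('pics/w1c.png',cv2.convertScaleAbs(cv2.resize(a,None,fx=2.5,fy=2.5,interpolation=2),alpha=1.3))
E
```

```text
(no output)
```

View pics/w1c.png

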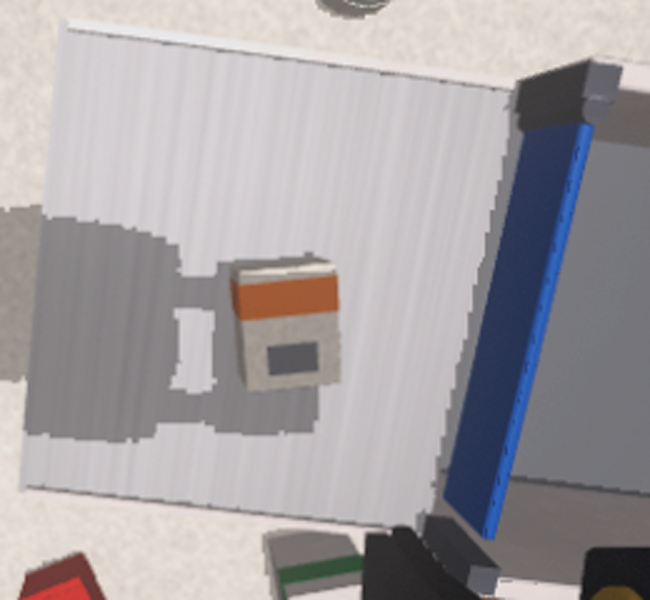

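```bash
cat > fit2.py <<'E'
exec(open('fit.py').read().split("u=fit(U")[0])
cw=snap('wrist')
W=lambda x,y:(260+(x+.5)/2.5-.5,65+(y+.5)/2.5-.5)
UW=[(cw,W(62,20),(-190,103,104)),(cw,W(22,488),(-190,-103,104)),(cw,W(602,80),(4,94,158)),(cw,W(484,578),(4,-94,158)),(cw,W(580,125),(1,82,155)),(cw,W(487,538),(1,-78,155)),(cw,W(445,495),(1,-78,105))]
CW=[(cw,W(318,254),(19,24,0)),(cw,W(231,264),(-19,24,0)),(cw,W(241,276),(-19,24,36)),(cw,W(338,270),(19,24,36)),(cw,W(340,382),(19,-24,36)),(cw,W(247,390),(-19,-24,36))]
for a,b in [(UW,CW),(U+UW,C+CW)]:
    u=fit(a,[.6,-.1,0,-.17]);k=fit(b,[.54,-.09,.1,0])
    c,s=np.cos(u[3]),np.sin(u[3]);R=np.array([[c,-s],[s,c]]); print('carton in unit',R.T@(k[:2]-u[:2])*1000,np.degrees(k[3]-u[3]))
E
python3 fit2.py
```

```text
[ 0.6278 -0.102  -0.0059 -0.178 ] -10.196355613884768
[[0.3, -1.5], [0.6, 5.7], [-0.5, 1.7], [0.7, -0.2], [0.2, -2.1], [-1.0, -0.2], [-0.4, 0.5]]
[ 0.5426 -0.0936  0.0882  0.0232] 1.3285606926970916
[[0.4, 1.6], [0.4, 0.7], [-0.2, -1.3], [-0.7, -2.2], [-0.1, 0.2], [0.2, 0.2]]
carton in unit [-85.3279  -6.7717] 11.52491630658186
[ 0.6279 -0.0982 -0.0051 -0.1725] -9.88310018375908
[[-6.0, 2.3], [-4.1, 0.7], [-8.1, -0.6], [-2.9, -2.2], [-6.3, 2.2], [-4.5, 0.7], [-3.0, -0.0], [-5.1, 0.0], [-1.2, 1.2], [0.6, -0.1], [1.4, 0.8], [2.4, -1.7], [-2.2, 0.9], [0.9, -1.8], [-0.7, -0.2], [1.1, 3.2], [1.4, 1.0], [-0.6, -4.8], [0.7, 3.7], [-0.2, -3.2], [1.8, -3.2], [0.5, -6.7], [-0.0, -3.4], [0.4, -2.4]]
[ 0.5422 -0.0914  0.0974  0.0321] 1.8379283771684207
[[-6.2, -2.3], [-5.1, -0.5], [-6.1, -1.8], [-7.3, 1.3], [-2.7, -0.6], [-0.7, -0.2], [2.2, 1.1], [0.4, 3.4], [1.0, 1.2], [1.9, 2.6], [1.4, 0.0], [0.6, -0.5], [0.1, -2.5], [0.6, -3.9], [1.7, -0.1], [1.0, 0.2]]
carton in unit [-85.5645  -7.9933] 11.721028560927502
```

The arm was still settling when that picture was taken, so I'll redo the fit with the view matrix recorded with it.

```bash
python3 - <<'E'
s=open('fit2.py').read().replace("cw=snap('wrist')","cw=snap('wrist');print(np.array(cw['view'])[:3,3]);cw['view']=np.array([[0.99855873,-0.05364351,0.00168663,-0.49118136],[0.05210578,0.96144466,-0.27001693,0.13372408],[0.01286305,0.26971565,0.9628541,-0.45740177],[0,0,0,1]])")
s+="\nnp.save('u.npy',u)\no=get_obs();print(o['tool_pos'],o['tool_rot'],o['time_s'])\n"
open('fit2.py','w').write(s)
E
python3 fit2.py
```

```text
[-0.489   0.1348 -0.457 ]
[ 0.631  -0.0939 -0.0046 -0.1669] -9.563651467284402
[[0.4, -1.5], [0.5, 5.9], [-0.5, 1.7], [0.8, -0.2], [0.1, -2.1], [-0.9, -0.2], [-0.4, 0.5]]
[ 0.5456 -0.0863  0.0896  0.0336] 1.9232577603689054
[[0.3, 1.6], [0.4, 0.7], [-0.1, -1.3], [-0.7, -2.3], [-0.1, 0.3], [0.2, 0.2]]
carton in unit [-85.3956  -6.746 ] 11.486909227653307
[ 0.63   -0.0934 -0.0031 -0.1687] -9.665250227171795
[[-1.8, 2.5], [0.4, 0.2], [-5.8, -0.8], [-0.4, -2.9], [-2.7, 2.5], [-0.7, 0.3], [0.5, -0.7], [-1.9, -0.1], [-4.2, 1.2], [-2.0, -0.3], [-0.7, 1.0], [0.5, -1.9], [-4.2, 1.3], [-1.0, -1.9], [-3.4, 0.1], [-1.5, 3.2], [-0.9, 0.7], [-0.6, -2.7], [-0.7, 5.7], [-0.5, 1.0], [0.3, 0.1], [0.1, -2.7], [-1.4, -0.1], [-0.9, 0.6]]
[ 0.5442 -0.0852  0.0999  0.0296] 1.6954639235706404
[[-2.4, -3.2], [-1.1, -1.4], [-2.1, -2.7], [-3.6, 0.4], [1.1, -1.4], [-3.3, -0.1], [-0.3, 1.2], [-2.3, 3.6], [-1.6, 1.5], [-0.5, 2.9], [1.0, 1.4], [0.0, 0.3], [-0.4, -1.6], [0.2, -2.5], [0.6, 1.4], [-0.2, 1.3]]
carton in unit [-85.9293  -6.3243] 11.360714150742435
[ 0.4835 -0.1119  0.3145] [-179.9889    0.0098   86.3096] 3.65
```

Call:
{"fn": "play_rows", "kwargs": {
  "steps": [
    [[0.0036, 0.0097, 0.0187, 0, 0, -0.006, 0.087], [0.0036, 0.0097, 0.0187, 0, 0, -0.006, 0.087], [0.0036, 0.0097, 0.0187, 0, 0, -0.006, 0.087], [0.0036, 0.0097, 0.0187, 0, 0, -0.006, 0.087], [0.0036, 0.0097, 0.0187, 0, 0, -0.006, 0.087], [0.0036, 0.0097, 0.0187, 0, 0, -0.006, 0.087], [0.0036, 0.0097, 0.0187, 0, 0, -0.006, 0.087], [0.0036, 0.0097, 0.0187, 0, 0, -0.006, 0.087], [0, 0, 0, 0, 0, 0, 0.087], [0, 0, 0, 0, 0, 0, 0.087], [0, 0, 0, 0, 0, 0, 0.087], [0, 0, 0, 0, 0, 0, 0.087]]
  ]
}}

```text
time_s: 4.85
tool_pos: [0.5628, -0.0862, 0.1662]
tool_rot: [179.9, 0.1, 89.1]
force: [-0.2, 0.0, -0.4]
grip_width: 0.0867
grasp_force: 0.0
```

```bash
python3 - <<'E'
from h import *
o=get_obs();print(o['tool_pos'],o['tool_rot'],o['time_s'],o['force'])
a=cv2.cvtColor(snap('side')['frame'],4);b=cv2.cvtColor(snap('wrist')['frame'],4)
x=cv2.resize(a[120:320,230:450],None,fx=1.8,fy=1.8);y=cv2.resize(b,None,fx=.6,fy=.6)
m=np.zeros((600,800,3),np.uint8);m[:x.shape[0],:x.shape[1]]=x;m[:y.shape[0],396+10:396+10+y.shape[1]]=y
cv2.imwrite('pics/m1.png',cv2.convertScaleAbs(m[:370],alpha=1.3))
E
```

```text
[ 0.56280177 -0.0862059   0.16621306] [1.79899383e+02 6.03316691e-02 8.90983538e+01] 4.85 [-0.17162258  0.0475046  -0.39722942]
```

View pics/m1.png

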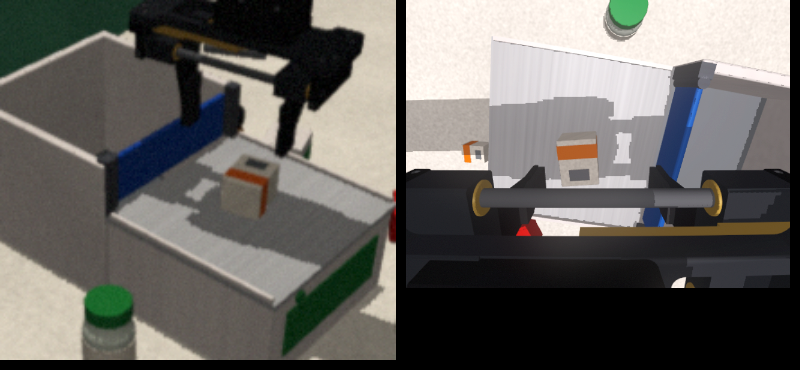

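```bash
python3 - <<'E'
from h import *
c=snap('side');o=get_obs();t=np.array(o['tool_pos'])
for n,d in [('A',.051),('B',-.051)]:
    p=t+[d,-.0009*np.sign(d),0]; q=p.copy();q[2]=.108
    for r in (p,q): print(n,((proj(c,r)-[230,120])*1.8).round(1))
E
```

```text
A [185.7 120.9]
A [183.6 172.6]
B [284.7 152.8]
B [278.9 205.7]
```

Call:
{"fn": "play_rows", "kwargs": {
  "steps": [
    [[0, -0.002, 0, 0, 0, 0, 0.087], [0, 0, 0.01, 0, 0, 0, 0.087], [0, 0, 0.01, 0, 0, 0, 0.087], [0, 0, 0.01, 0, 0, 0, 0.087], [0, 0, 0.01, 0, 0, 0, 0.087], [0, 0, 0.01, 0, 0, 0, 0.087], [0, 0, 0.008, 0, 0, 0, 0.087], [0, 0, 0, 0, 0, 0, 0.087], [0, 0, 0, 0, 0, 0, 0.087], [0, 0, 0, 0, 0, 0, 0.087]]
  ]
}}

```text
time_s: 6.0
tool_pos: [0.5609, -0.0856, 0.1075]
tool_rot: [179.9, 0.0, 89.1]
force: [-0.1, -0.4, -0.3]
grip_width: 0.0868
grasp_force: 0.0
```

```bash
cat > look.py <<'E'
from h import *
import sys
o=get_obs();print(o['tool_pos'],o['tool_rot'],o['time_s'],o['force'])
a=cv2.cvtColor(snap('side')['frame'],4);b=cv2.cvtColor(snap('scene')['frame'],4)
x=cv2.resize(a[120:320,230:450],None,fx=1.8,fy=1.8);y=cv2.resize(b[170:370,170:390],None,fx=1.8,fy=1.8)
cv2.imwrite('pics/'+sys.argv[1],cv2.convertScaleAbs(np.hstack([x,y]),alpha=1.5))
E
python3 look.py m2.png
```

```text
[ 0.56093376 -0.08564615  0.10746537] [1.79945293e+02 1.48871163e-02 8.91445433e+01] 6.0 [-0.09712397 -0.38329349 -0.34773614]
```

View pics/m2.png

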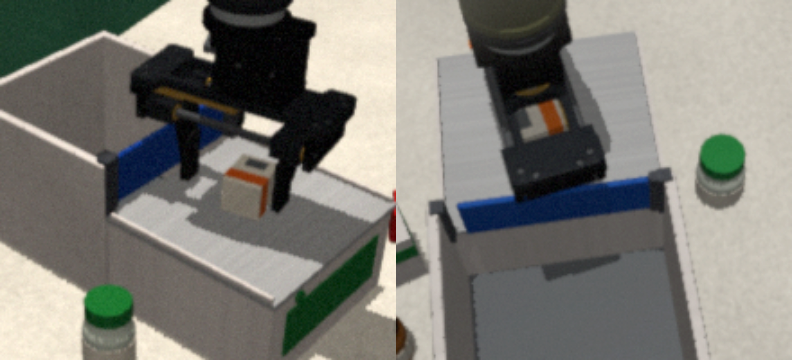

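Call:
{"fn": "play_rows", "kwargs": {
  "steps": [
    [[-0.0008, 0.005, 0, 0, 0, 0, 0.087], [-0.0008, 0.005, 0, 0, 0, 0, 0.087], [-0.0008, 0.005, 0, 0, 0, 0, 0.087], [-0.0008, 0.005, 0, 0, 0, 0, 0.087], [-0.0008, 0.005, 0, 0, 0, 0, 0.087], [-0.0008, 0.005, 0, 0, 0, 0, 0.087], [-0.0008, 0.005, 0, 0, 0, 0, 0.087], [-0.0008, 0.005, 0, 0, 0, 0, 0.087], [-0.0008, 0.005, 0, 0, 0, 0, 0.087], [-0.0008, 0.005, 0, 0, 0, 0, 0.087], [-0.0008, 0.005, 0, 0, 0, 0, 0.087], [-0.0008, 0.005, 0, 0, 0, 0, 0.087]]
  ]
}}

```text
time_s: 7.3
tool_pos: [0.6193, -0.0956, 0.106]
tool_rot: [-179.8, -0.0, 89.2]
force: [-6.0, 1.3, 1.6]
grip_width: 0.0869
grasp_force: 2.5
```

```bash
python3 look.py m3.png
```

```text
[ 0.61927513 -0.09556452  0.10597318] [-1.79793916e+02 -3.47685126e-02  8.91890543e+01] 7.3 [-6.04678797  1.29524152  1.57452379]
```

View pics/m3.png

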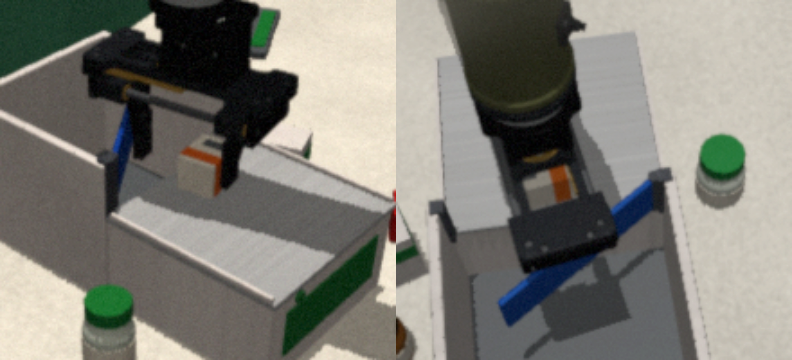

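Call:
{"fn": "play_rows", "kwargs": {
  "steps": [
    [[-0.0008, 0.005, -0.002, 0, 0, 0, 0.087], [-0.0008, 0.005, 0, 0, 0, 0, 0.087], [-0.0008, 0.005, 0, 0, 0, 0, 0.087], [-0.0008, 0.005, 0, 0, 0, 0, 0.087], [-0.0008, 0.005, 0, 0, 0, 0, 0.087], [-0.0008, 0.005, 0, 0, 0, 0, 0.087], [-0.0008, 0.005, 0, 0, 0, 0, 0.087], [-0.0008, 0.005, 0, 0, 0, 0, 0.087], [-0.0008, 0.005, 0, 0, 0, 0, 0.087], [0, 0, 0, 0, 0, 0, 0.087], [0, 0, 0, 0, 0, 0, 0.087], [0, 0, 0, 0, 0, 0, 0.087]]
  ]
}}

```text
time_s: 8.6
tool_pos: [0.6656, -0.105, 0.1091]
tool_rot: [179.9, 0.1, 89.1]
force: [-1.4, -2.1, 0.1]
grip_width: 0.087
grasp_force: 1.6
```

```bash
python3 look.py m4.png
```

```text
[ 0.66562418 -0.10503944  0.10914508] [1.79934002e+02 6.61571913e-02 8.90847259e+01] 8.6 [-1.4471426  -2.08759505  0.08242384]
```

View pics/m4.png

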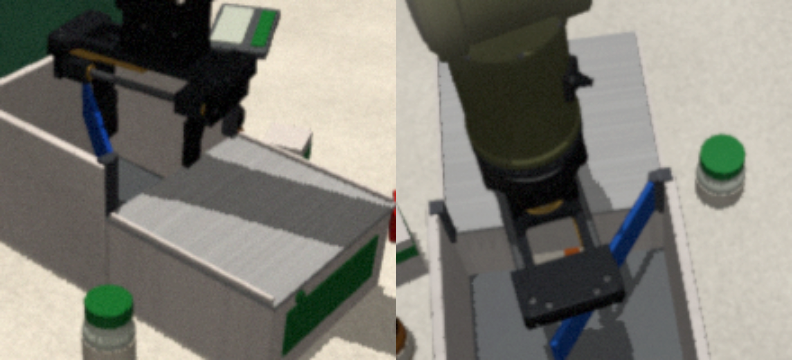

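```bash
cat > ck.py <<'E'
from h import *
u=np.load('u.npy');c_,s_=np.cos(u[3]),np.sin(u[3])
for n in ['scene','wrist','side']:
    c=snap(n)
    for t in ['carton','flap']:
        for s in silhouettes(n,t)[:4]:
            ys,xs=np.nonzero(s['pixels']);
            for z in ((.03,.13) if t=='carton' else (.13,)):
                p=onz(c,(xs.mean(),ys.mean()),z)[:2]-u[:2]; print(n,t,round(s['p'],2),np.round(s['extent']),'z',z,'unit mm',(np.array([c_*p[0]+s_*p[1],-s_*p[0]+c_*p[1]])*1000).round())
o=get_obs();print(o['tool_pos'],o['time_s'],o['force'])
E
python3 ck.py
```

```text
scene carton 0.61 [134. 228. 165. 267.] z 0.03 unit mm [-156. -190.]
scene carton 0.61 [134. 228. 165. 267.] z 0.13 unit mm [ -90. -163.]
scene carton 0.44 [247. 312. 271. 314.] z 0.03 unit mm [  3. -12.]
scene carton 0.44 [247. 312. 271. 314.] z 0.13 unit mm [50. -7.]
scene flap 0.79 [259. 266. 313. 374.] z 0.13 unit mm [63. 43.]
wrist carton 0.77 [268. 204. 333. 287.] z 0.03 unit mm [22. -4.]
wrist carton 0.77 [268. 204. 333. 287.] z 0.13 unit mm [23. 26.]
wrist flap 0.88 [236.  57. 482. 316.] z 0.13 unit mm [39. 58.]
wrist flap 0.48 [  1.  15. 640. 480.] z 0.13 unit mm [23. 55.]
side carton 0.93 [448. 284. 477. 312.] z 0.03 unit mm [-260.  -40.]
side carton 0.93 [448. 284. 477. 312.] z 0.13 unit mm [-302.   73.]
side carton 0.69 [445. 224. 473. 258.] z 0.03 unit mm [-174. -183.]
side carton 0.69 [445. 224. 473. 258.] z 0.13 unit mm [-230.  -47.]
side flap 0.82 [276. 165. 294. 225.] z 0.13 unit mm [73. 27.]
[ 0.66541756 -0.10432349  0.1091079 ] 9.15 [-1.08117348 -2.88971599  1.51372655]
```

Call:
{"fn": "play_rows", "kwargs": {
  "steps": [
    [[0.0014, -0.009, 0, 0, 0, 0, 0.087], [0.0014, -0.009, 0, 0, 0, 0, 0.087], [0.0014, -0.009, 0, 0, 0, 0, 0.087], [0.0014, -0.009, 0, 0, 0, 0, 0.087], [0.0014, -0.009, 0, 0, 0, 0, 0.087], [0.0014, -0.009, 0, 0, 0, 0, 0.087], [0.0014, -0.009, 0, 0, 0, 0, 0.087], [0.0014, -0.009, 0, 0, 0, 0, 0.087], [0.0014, -0.009, 0, 0, 0, 0, 0.087], [0.0014, -0.009, 0, 0, 0, 0, 0.087], [0.0014, -0.009, 0, 0, 0, 0, 0.087], [0.0014, -0.009, 0, 0, 0, 0, 0.087]]
  ]
}}

```text
time_s: 10.35
tool_pos: [0.5579, -0.0839, 0.1093]
tool_rot: [179.9, -0.1, 89.2]
force: [0.5, -0.2, 0.2]
grip_width: 0.0871
grasp_force: 0.0
```

Call:
{"fn": "play_rows", "kwargs": {
  "steps": [
    [[0, 0, 0, 0, 0, 0, 0.087], [0, 0, 0, 0, 0, 0, 0.087], [0, 0, -0.02, 0, 0, 0, 0.087], [0, 0, -0.02, 0, 0, 0, 0.087], [0, 0, -0.03, 0, 0, 0, 0.087], [0, 0, -0.03, 0, 0, 0, 0.087], [0, 0, -0.03, 0, 0, 0, 0.087], [0, 0, -0.03, 0, 0, 0, 0.087], [0, 0, -0.03, 0, 0, 0, 0.087], [0, 0, 0, 0, 0, 0, 0.087], [0, 0, 0, 0, 0, 0, 0.087], [0, 0, 0, 0, 0, 0, 0.087]]
  ]
}}

```text
time_s: 11.55
tool_pos: [0.5572, -0.0856, 0.2977]
tool_rot: [-179.9, -0.0, 89.2]
force: [-0.0, 0.4, -0.2]
grip_width: 0.0865
grasp_force: 0.0
```

```bash
python3 ck.py; python3 - <<'E'
from h import *
for n in ['scene','side','wrist']:
    snap(n)
    for t in ['amber_jar','white_jar','green_carton']:
        for s in silhouettes(n,t)[:1]: print(n,t,round(s['p'],2),np.round(s['extent']))
E
```

```text
scene carton 0.94 [127. 227. 163. 267.] z 0.03 unit mm [-155. -190.]
scene carton 0.94 [127. 227. 163. 267.] z 0.13 unit mm [ -89. -164.]
scene carton 0.93 [246. 310. 281. 338.] z 0.03 unit mm [25. -2.]
scene carton 0.93 [246. 310. 281. 338.] z 0.13 unit mm [69.  2.]
scene carton 0.45 [145. 336. 180. 375.] z 0.03 unit mm [  58. -169.]
scene carton 0.45 [145. 336. 180. 375.] z 0.13 unit mm [  98. -145.]
scene flap 0.95 [203. 266. 314. 301.] z 0.13 unit mm [5. 8.]
scene flap 0.66 [246. 310. 278. 339.] z 0.13 unit mm [70.  2.]
wrist carton 0.72 [163. 206. 196. 238.] z 0.03 unit mm [-246.  -54.]
wrist carton 0.72 [163. 206. 196. 238.] z 0.13 unit mm [-209.  -25.]
wrist carton 0.69 [375. 137. 435. 314.] z 0.03 unit mm [30. -4.]
wrist carton 0.69 [375. 137. 435. 314.] z 0.13 unit mm [ 3. 13.]
wrist carton 0.61 [220. 300. 248. 352.] z 0.03 unit mm [-161. -183.]
wrist carton 0.61 [220. 300. 248. 352.] z 0.13 unit mm [-143. -124.]
wrist carton 0.55 [381. 196. 414. 239.] z 0.03 unit mm [28. -5.]
wrist carton 0.55 [381. 196. 414. 239.] z 0.13 unit mm [ 2. 13.]
wrist flap 0.94 [373. 137. 431. 314.] z 0.13 unit mm [ 3. 13.]
wrist flap 0.56 [330.  34. 382.  88.] z 0.13 unit mm [-64. 141.]
side carton 0.87 [446. 226. 472. 255.] z 0.03 unit mm [-175. -182.]
side carton 0.87 [446. 226. 472. 255.] z 0.13 unit mm [-230.  -46.]
side carton 0.8 [452. 288. 475. 314.] z 0.03 unit mm [-260.  -39.]
side carton 0.8 [452. 288. 475. 314.] z 0.13 unit mm [-302.   74.]
side flap 0.71 [289. 172. 353. 228.] z 0.13 unit mm [4. 4.]
[ 0.55742882 -0.0855962   0.29876189] 12.0 [0.6268113  0.19893875 1.68786323]
scene amber_jar 0.85 [149. 336. 182. 379.]
scene white_jar 0.8 [337. 248. 360. 286.]
scene green_carton 0.9 [142. 280. 189. 334.]
side white_jar 0.66 [274. 278. 306. 330.]
wrist amber_jar 0.58 [383. 345. 416. 366.]
wrist white_jar 0.8 [334.  34. 380.  88.]
wrist green_carton 0.8 [314. 302. 358. 358.]
```

The scene and wrist views agree: the carton is in the bin at unit (26, -4) mm, near the floor. The flap is shut, the bystanders haven't moved, and the tool is clear.

```bash
python3 -c "
from cell import sign_off;print(sign_off())"
```

```text
the job is handed in; nothing more can be done
None
```

The orange-banded carton was pushed along the deck, past the flap held open by the front finger, into the bin; the flap swung shut behind it, the other containers did not move, and the job was handed in about 12 s in on the robot's clock.

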